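# Bring the counterweighted display lamp to rest over the featured cup

## Task

Pull up the yellow knob of the catch, all the way, to free the small red display lamp that is held aside on its rail trolley; then move the trolley along the rail and calm the swinging lamp so that it hangs plumb and still, centred over the stoneware cup on the round green coaster, for at least three seconds. Do it all by the knob: never touch the lamp itself (shade, stem or brass counterweight), never let it swing up against its stops, and leave the cups and the tin below where they stand. Finally let go of the knob and draw clear, with the catch still up and the lamp still hanging quietly over the cup.

Things in the scene. Friction and masses are not known exactly. Their poses are not given: they have to be found in the camera images.
- rail: Fixed display rail: an aluminium bar along its own y axis, 700 mm long, 255 mm above the counter, on two feet. Origin on the counter under the rail's middle, in the upright plane in which the lamp swings (the bar is 30 to 42 mm behind it); y along the rail, z up, x away from the robot. Its yaw varies by up to 0.15 rad.
- trolley (a joint): Position in m of the grey trolley along the rail (rail y of the lamp's pivot), 0 in the middle, stops at -0.25 and +0.25. About 0.7 kg with catch, 1.5 N dry friction and 2 N s/m damping: it stays where it is left. Starts near the middle; the target lies 0.12 to 0.19 m to one side or the other.
- catch (a joint): Lift in m of the catch with the yellow knob: 0 locked (its pin holds the lamp tilted), 0.032 upper stop. Lifting takes about 3.5 N (2.5 N friction and its weight) and it stays where it is left. The lamp comes free at about 0.02.
- knob (a point): Centre of the upright round yellow knob (32 mm across, 36 mm high, free all round, grasped from above). Fixed on the catch: it moves with the trolley and rises with the catch. 100 mm to the robot's side (rail -x) of the lamp's pivot, 54 mm above it when locked, 309 mm above the counter. Swing plane and counterweight are 100 mm behind it.
- swing (a joint): Lamp angle in rad about its pivot (rail x), 0 plumb, positive with the shade towards rail +y; about +0.35 at the start, stops at +-0.6. Almost undamped (some 45 s to fall to a third). Slow because of the counterweight: nominally 1.55 s a cycle (1.35 to 1.75, mass varies), like a pendulum 0.60 m long: accel_angle = -(9.81 angle + accel_trolley)/0.60.
- lamp: The swinging lamp: stem, red shade (0.38 kg) below and brass counterweight ball (49 mm across, 0.52 kg with the stem, 75 mm above the pivot, top 100 mm above it). Origin on the pivot, 255 mm above the counter in the rail's plane x = 0; its z axis runs up the stem. Moves with the trolley. Do not touch.
- shade_mouth (a point): Centre of the underside of the red conical lamp shade (96 mm across, 66 mm high), 165 mm below the pivot along the stem; hangs 90 mm above the counter when plumb.
- spot (a point): Centre of the top of the round green coaster (100 mm across, 6 mm high, fixed), under the lamp's swing plane (rail x = 0); the featured cup stands on it. The target.
- cup: Stoneware cup on the green coaster, 56 mm across, 46 mm high, loose. Origin at the centre of its underside.
- tin: Brass tin, 56 mm across, 40 mm high, loose, on the square dark slate under the rail's other half. Origin at the centre of its underside. Not the target.
- cup2: One of three loose spare stoneware cups on the counter in front of the rail, 56 mm across, 46 mm high, origin at its underside. Leave alone.
- cup3: Spare stoneware cup like cup2. Leave alone.
- cup4: Spare stoneware cup like cup2. Leave alone.
There are look-alikes about, which are no part of the job. Of the things shaped like the part that bears spot, the green one is meant.

How it is judged:
By the outcome, as a careful person would: the job done as asked, in the order asked, and still so for the second after the job is handed in, with the robot touching nothing.
It also fails if it takes over 50 s, if anything falls off the work surface, if the arm or the gripper's body presses on something with over 40 N, if the wrist force passes 120 N, or if a joint passes its speed limit or range.

## Robot

A 6-joint arm with a two-finger parallel gripper is mounted at the origin on the work surface. World frame = base frame: x ahead of the robot, y to its left, z up, the work surface at z = 0. Lengths are in m, angles in rad, forces in N, time in s.
With the tool pointing down it reaches from about 0.225 to 0.875 m from the base axis. Payload 3.4 kg.
Tool frame: the origin (TCP) lies where the fingers leave the gripper's body, on its centre line; the fingertips stand 73 mm ahead of it and the grasp point (between the pads) lies 54 mm ahead of it (manip.pinch_z is the distance from the TCP to the grasp point, in m); z points along the fingers, y is the line along which they close (so a half turn about z gives the same grasp; the last joint's range is limited). The gripper opens to 85 mm and grips with 20 to 120 N. Pads are 22 mm wide; open, the fingers measure 114 mm over their backs; the gripper's body (76 mm by 85 mm) begins 54 mm behind the grasp point. The pads swing forward as they close: fully open they stand 13 mm farther back than shut.
Start: joints at [1.188, 0.276, 1.505, -0, 1.361, -0.121], TCP at [0.149, 0.555, 0.304] pointing down, gripper open.
Joint ranges: [-2.89, 2.89], [-0.75, 2.08], [0.22, 2.7], [-1.18, 4.32], [0.11, 2.71], [-2.7, 2.7]. Speed limits (rad/s): [2.57, 2.57, 3.14, 3.14, 3.14, 3.14].

## Interface

Orientations are given as a unit quaternion [w, x, y, z].
In Python, from rig import readout, imaging, manip gives the robot as it stands. The module is installed in compiled form; this text tells all that it offers.
- The arm moves only by the tool servo_tool, never from a script. Its argument "moves" is a list of rows, each an object with "dp": the shift along the tool's x, y, z in units of 0.2 m (1.0 is 0.2 m), a list of three; "delta_rot": the turn, a rotation vector about the tool's x, y, z in units of 0.1 rad (1.0 is 0.1 rad), a list of three; "fingers": the opening, from 0 (shut) to 1 (fully open). In form: [{"dp": [dx, dy, dz], "delta_rot": [wx, wy, wz], "fingers": fingers}, ...]. A call has 1 to 5 rows; each row shifts and turns the commanded pose from where the row before left it, along the tool's axes as they then stand; what a row does not reach is not made up. A row lasts 1/10 s, in which the tool goes at most 50 mm and 8.59 degrees, less where a joint would pass 70% of its speed; a pose out of reach is approached as far as the arm can. A call with a number of a shift or a turn outside -1 to 1 is refused whole. A call with a gripper value outside its range is refused whole. The fingers move at their own pace and stop on an object; "force" is the grip in N (left out, the last holds). Time passes only in rows, so rows that do not move let the fingers close. It gives the time, the measured TCP pose, the force, the opening and the grip force at its end, in the units of the state.
- readout.get_state(): the state, without advancing time (a new reading comes with each control period).
- imaging.get_image(name): name is "side" or "top"; returns (picture, depth): 420x560x3 uint8, red, green, blue; 420x560 float32, m along the optical axis (not along the pixel's ray), 0 where there is no reading.
- imaging.calibration(name): a dict with "intrinsics" (3x3 intrinsics, pixels), "R" (3x3) and "t" (3): a world point X has camera coordinates R X + t. Camera axes: x right, y down, z forward; pixel columns grow to the right and rows downward; lengths in m; the calibration is good to about 2 mm. A picture is of the moment at which its call begins. calibration takes no time and is no camera call.
- manip.sign_off(): hands the job in; it is judged then, once.
The state is a dict: "clock": time; "qpos": joint angles; "qd": joint speeds; "effort": joint torques, N m; "position": TCP position; "ee_rot": TCP orientation; "contact_force": force on the tool from outside, world axes, zero at the start; "moment": the same for the moment, N m; "width": finger opening in m; "gripper_force": force on a finger pad.
Only numpy, scipy, OpenCV 4.12 (cv2) and the standard library are available. Lean on these libraries where they do the work, as an engineer would, in place of code of your own. Each camera call takes 0.05 s, during which the arm holds its last target. There are 200 camera calls.

## Working session

There is one attempt and no reset: what is moved stays moved. The work goes in short steps, Python scripts to look and compute and a tool call to move; the robot and the scene stay as the last step left them, time stands still between calls to the robot, and variables do not carry over. Pictures are saved under pics/ and viewed, at most 10 in all, crops included, and the job is handed in when it is done.

Besides the shell and the picture viewer there is one more tool, called after "Request:" by a JSON object that holds its "method" and its "body", one argument or row to a line. servo_tool: Moves the arm, as the interface text tells. Its arguments: {"type":"object","properties":{"moves":{"type":"array"},"force":{"type":"number"}},"required":["moves"]}

```bash
mkdir -p pics; cat > h.py <<'E'
import numpy as np, cv2
from rig import readout, imaging, manip
def shot(n,save=None):
    p,d=imaging.get_image(n)
    if save: cv2.imwrite(f'pics/{save}.png',p[:,:,::-1])
    return p,d
def cal(n):
    c=imaging.calibration(n); return np.array(c['intrinsics']),np.array(c['R']),np.array(c['t'])
def pt(n,u,v,z):  # pixel + depth -> world
    K,R,t=cal(n); return R.T@(np.linalg.inv(K)@[u,v,1]*z-t)
def plane(n,u,v,h):
    K,R,t=cal(n); c=-R.T@t; d=R.T@np.linalg.inv(K)@[u,v,1]; return c+d*(h-c[2])/d[2]
def cloud(n,d):
    K,R,t=cal(n); v,u=np.mgrid[:420,:560]
    X=np.stack([(u-K[0,2])/K[0,0]*d,(v-K[1,2])/K[1,1]*d,d],-1)-t
    return X@R
def tri(a,ua,b,ub):
    A=[]
    for n,(u,v) in ((a,ua),(b,ub)):
        K,R,t=cal(n); P=K@np.c_[R,t]; A+= [u*P[2]-P[0],v*P[2]-P[1]]
    x=np.linalg.svd(np.array(A))[2][-1]; return x[:3]/x[3]
E
python3 - <<'E'
from h import *
for n in('side','top'):
    p,d=shot(n,n+'0'); K,R,t=cal(n); print(n,K[0,0],(-R.T@t).round(3),R[2].round(2))
    np.savez(f'{n}0.npz',p=p,d=d)
print(readout.get_state())
E
```

```text
side 511.4820522512644 [ 0.123 -0.774  0.687] [ 0.34  0.8  -0.49]
top 391.0984721982227 [0.369 0.04  1.088] [ 0.08 -0.01 -1.  ]
{'clock': 0.1, 'qpos': array([ 1.18799410e+00,  2.76546207e-01,  1.50599554e+00,  3.34305290e-07,
        1.36069247e+00, -1.20977765e-01]), 'qd': array([ 6.11473597e-05, -1.77413185e-03, -3.42049617e-03, -5.41604030e-04,
        1.45620833e-03,  1.67730184e-03]), 'effort': array([ 8.86330981e-04, -4.17703700e+01, -2.46406907e+01, -2.93741587e-04,
        5.75317594e-03,  9.66511607e-06]), 'position': array([0.14869886, 0.55508573, 0.30312225]), 'ee_rot': array([-2.04725527e-04,  1.30538613e-01,  9.91442886e-01, -7.94839283e-04]), 'contact_force': array([ 0.27697668,  1.00241029, -0.35393961]), 'moment': array([ 0.01874056, -0.03203565,  0.00978932]), 'gripper_force': 0.0, 'width': 0.08550941389711923}
```

View pics/side0.png

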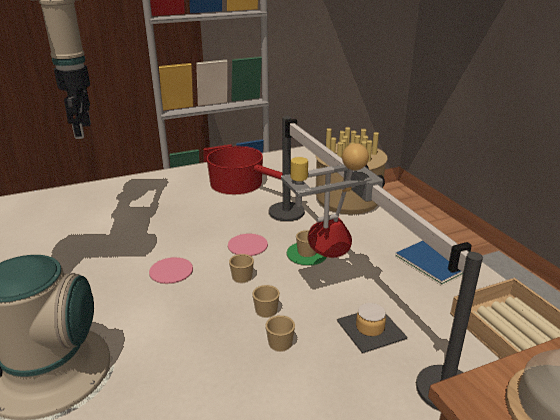

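View pics/top0.png

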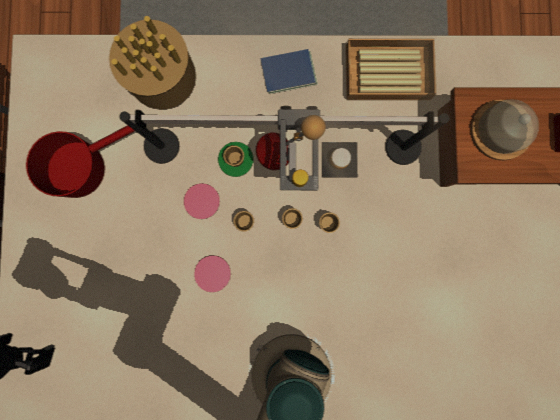

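Side view: yellow knob (300,168), green coaster with cup (306,252), red lamp (330,238), dark slate with tin (371,328). Top view: knob (300,178), green coaster (236,158), shade (270,150), ball (313,127), slate (340,158). Of the round discs, the pink ones at top (201,201) and (212,273) are look-alikes; the green one at (236,158) lies under the rail and bears a cup, so it is the target. Confirming in a crop while measuring.

```bash
python3 - <<'E'
from h import *
P={};D={}
for n in('side','top'):
    z=np.load(f'{n}0.npz');P[n]=z['p'];D[n]=z['d']
def blobs(n,lo,hi,win):
    hsv=cv2.cvtColor(P[n],cv2.COLOR_RGB2HSV); m=cv2.inRange(hsv,lo,hi)
    w=np.zeros_like(m); x0,x1,y0,y1=win; w[y0:y1,x0:x1]=255; return m&w
kw={'side':(288,312,154,182),'top':(288,312,165,190)}
gw={'side':(280,345,230,275),'top':(210,260,135,185)}
C={n:cloud(n,D[n]) for n in P}
for n in P:
    m=blobs(n,(20,120,80),(32,255,255),kw[n])>0; m&=D[n]>0
    X=C[n][m]; top=X[X[:,2]>X[:,2].max()-.006]; v,u=np.nonzero(m)
    print(n,'knob px',u.mean(),v.mean(),len(u),'zmax',X[:,2].max(),'top mean',top.mean(0),np.ptp(top,0),'zr',X[:,2].min())
    m=blobs(n,(45,100,40),(85,255,255),gw[n])>0; v,u=np.nonzero(m)
    h=cv2.convexHull(np.c_[u,v].astype(np.float32)); (e)=cv2.fitEllipse(h)
    X=C[n][m&(D[n]>0)]; print(' green',e, plane(n,*e[0],.006),'z med',np.median(X[:,2]),np.ptp(X,0))
    print(' green minEnc', cv2.minEnclosingCircle(np.ascontiguousarray(X[:,:2]).astype(np.float32)))
# rail bar from top cloud
X=C['top']; m=(X[...,2]>.235)&(X[...,2]<.275)&(D['top']>0)
v,u=np.nonzero(m); s=(v>108)&(v<130)&(((u>150)&(u<270))|((u>335)&(u<420)))
Q=X[v[s],u[s]]; Q=Q[:, :]; vx=np.polyfit(Q[:,1],Q[:,0],1); r=Q[:,0]-np.polyval(vx,Q[:,1]); print('rail x=a y+b',vx,len(Q),'yaw',-np.arctan(vx[0]),r.std(),np.ptp(r),np.median(Q[:,2]))
# ball
for n,w in(('top',(295,330,110,142)),('side',(340,370,142,172))):
    m=blobs(n,(8,80,60),(24,255,255),w)>0; v,u=np.nonzero(m); print('ball',n,u.mean(),v.mean(),len(u))
c=[cv2.resize(P['top'][90:240,180:370],None,fx=2,fy=2,interpolation=2),cv2.resize(P['side'][130:280,220:410],None,fx=2,fy=2,interpolation=2)]
cv2.imwrite('pics/crop.png',np.hstack(c)[:,:,::-1])
E
```

```text
side knob px 298.86648501362396 168.47683923705722 367 zmax 0.328237013156888 top mean [ 0.48681567 -0.01223001  0.325739  ] [0.03065992 0.03077949 0.00584234] zr -0.0003941160998632444
 green ((304.6545104980469, 254.40707397460938), (20.484596252441406, 38.21271514892578), 101.88221740722656) [0.58070168 0.14530901 0.006     ] z med 0.005470077973493129 [0.07955362 0.1836918  0.0916367 ]
 green minEnc ((0.5663818120956421, 0.10838931798934937), 0.09266113489866257)
top knob px 300.115 177.095 200 zmax 0.33020581425316203 top mean [ 0.48644426 -0.00768661  0.32686582] [0.03013546 0.02956192 0.00597053] zr -0.003397998922319897
 green ((235.19601440429688, 158.7857208251953), (34.25825500488281, 34.70970153808594), 41.866294860839844) [0.58727968 0.15406955 0.006     ] z med 0.005862419584462372 [0.09725886 0.09624015 0.05669558]
 green minEnc ((0.5878413319587708, 0.15430524945259094), 0.049390390515327454)
rail x=a y+b [0.00564336 0.62067991] 1817 yaw -0.005643296568076676 0.003898003597615432 0.013875218722359972 0.26848571880175665
ball top 311.8986866791745 127.54596622889306 533
ball side 355.08815789473687 154.42763157894737 760
```

View pics/crop.png

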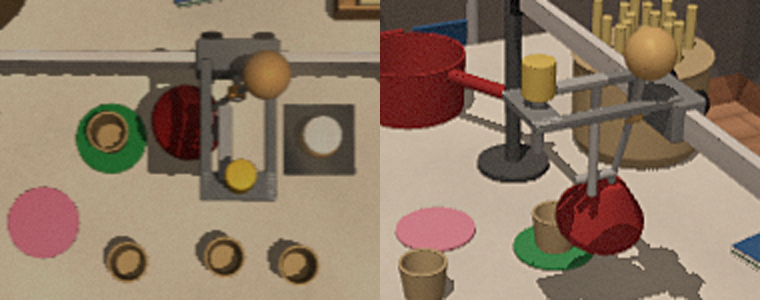

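Crop confirms: green coaster with cup under the rail, knob alone on the catch's cross-bar. Knob ≈ (0.487, −0.010, 0.309) and spot ≈ (0.587, 0.154); the rail is almost parallel to world y, and all of it agrees with the given sizes. Raising and turning.

Request:
{"method": "servo_tool", "body": {
  "moves": [
    {"dp": [0, 0, -0.24], "delta_rot": [0, 0, -0.9], "fingers": 1},
    {"dp": [0, 0, -0.24], "delta_rot": [0, 0, -0.9], "fingers": 1},
    {"dp": [0, 0, -0.2], "delta_rot": [0, 0, -0.76], "fingers": 1},
    {"dp": [-0.1, -0.18, 0], "delta_rot": [0, 0, 0], "fingers": 1},
    {"dp": [-0.1, -0.18, 0], "delta_rot": [0, 0, 0], "fingers": 1}
  ]
}}

```text
clock: 0.6
position: [0.1887, 0.4833, 0.4408]
ee_rot: [0.001, 0.002, 1.0, 0.001]
contact_force: [0.8, -0.3, 0.9]
width: 0.0853
gripper_force: 0.0
```

Request:
{"method": "servo_tool", "body": {
  "moves": [
    {"dp": [-0.125, -0.21, 0], "delta_rot": [0, 0, 0], "fingers": 1},
    {"dp": [-0.125, -0.21, 0], "delta_rot": [0, 0, 0], "fingers": 1},
    {"dp": [-0.125, -0.21, 0], "delta_rot": [0, 0, 0], "fingers": 1},
    {"dp": [-0.125, -0.21, 0], "delta_rot": [0, 0, 0], "fingers": 1},
    {"dp": [-0.125, -0.21, 0], "delta_rot": [0, 0, 0], "fingers": 1}
  ]
}}

```text
clock: 1.1
position: [0.3125, 0.2706, 0.4397]
ee_rot: [0.0, 0.003, 1.0, -0.0]
contact_force: [1.7, -0.4, 0.6]
width: 0.0853
gripper_force: 0.0
```

Request:
{"method": "servo_tool", "body": {
  "moves": [
    {"dp": [-0.12, -0.2, 0], "delta_rot": [0, 0, 0], "fingers": 1},
    {"dp": [-0.12, -0.2, 0], "delta_rot": [0, 0, 0], "fingers": 1},
    {"dp": [-0.12, -0.2, 0], "delta_rot": [0, 0, 0], "fingers": 1},
    {"dp": [-0.12, -0.2, 0], "delta_rot": [0, 0, 0], "fingers": 1},
    {"dp": [-0.12, -0.2, 0], "delta_rot": [0, 0, 0], "fingers": 1}
  ]
}}

```text
clock: 1.6
position: [0.4314, 0.0699, 0.4397]
ee_rot: [-0.0, 0.003, 1.0, 0.0]
contact_force: [1.4, 1.0, -0.1]
width: 0.0855
gripper_force: 0.0
```

Request:
{"method": "servo_tool", "body": {
  "moves": [
    {"dp": [-0.12, -0.2, 0], "delta_rot": [0, 0, 0], "fingers": 1},
    {"dp": [-0.12, -0.18, 0], "delta_rot": [0, 0, 0], "fingers": 1},
    {"dp": [0, 0, 0], "delta_rot": [0, 0, 0], "fingers": 1}
  ]
}}

```text
clock: 1.9
position: [0.4811, -0.0088, 0.4384]
ee_rot: [-0.0, 0.006, 1.0, -0.001]
contact_force: [-0.2, 1.3, -0.6]
width: 0.0854
gripper_force: 0.0
```

```bash
python3 - <<'E'
from h import *
p,d=shot('side','hover'); s=readout.get_state(); print(s['clock'],s['position'],s['contact_force'])
cv2.imwrite('pics/hover.png',cv2.resize(p[60:300,180:440],None,fx=2,fy=2)[:,:,::-1])
E
```

```text
1.95 [ 0.47959277 -0.00657827  0.43864226] [-0.84512022  0.31470727 -0.59252233]
```

View pics/hover.png

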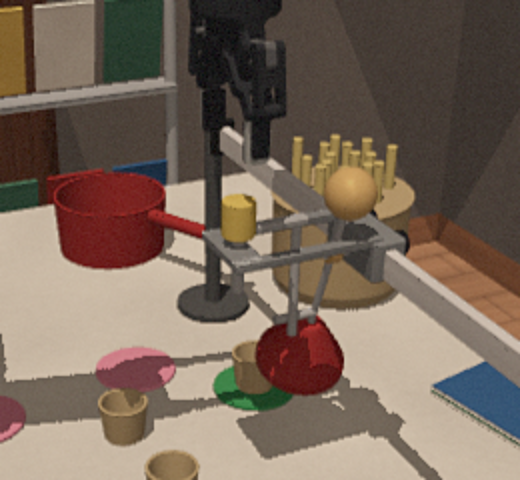

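The gripper stands above the knob with its fingers on both sides of it (crop (215,120) and (260,140), knob (238,218)). Descending and gripping.

Request:
{"method": "servo_tool", "body": {
  "moves": [
    {"dp": [-0.035, -0.015, 0.09], "delta_rot": [0, 0, 0], "fingers": 1},
    {"dp": [0, 0, 0.09], "delta_rot": [0, 0, 0], "fingers": 1},
    {"dp": [0, 0, 0.09], "delta_rot": [0, 0, 0], "fingers": 1},
    {"dp": [0, 0, 0.09], "delta_rot": [0, 0, 0], "fingers": 1},
    {"dp": [0, 0, 0], "delta_rot": [0, 0, 0], "fingers": 0.45}
  ],
  "force": 40
}}

```text
clock: 2.45
position: [0.4835, -0.0061, 0.3656]
ee_rot: [-0.003, 0.002, 1.0, 0.001]
contact_force: [-0.1, -0.0, 0.6]
width: 0.0733
gripper_force: 0.0
```

Request:
{"method": "servo_tool", "body": {
  "moves": [
    {"dp": [0, 0, 0], "delta_rot": [0, 0, 0], "fingers": 0.0},
    {"dp": [0, 0, 0], "delta_rot": [0, 0, 0], "fingers": 0},
    {"dp": [0, 0, 0], "delta_rot": [0, 0, 0], "fingers": 0},
    {"dp": [0, 0, 0], "delta_rot": [0, 0, 0], "fingers": 0}
  ]
}}

```text
clock: 2.85
position: [0.4858, -0.0073, 0.3692]
ee_rot: [0.001, 0.003, 1.0, 0.0]
contact_force: [-2.2, 1.1, 4.0]
width: 0.031
gripper_force: 39.6
```

```bash
python3 - <<'E'
from h import *
p,d=shot('side','grip'); s=readout.get_state(); print(s['clock'],s['position'],s['contact_force'],s['width'],s['gripper_force'])
cv2.imwrite('pics/grip.png',cv2.resize(p[60:300,180:440],None,fx=2,fy=2)[:,:,::-1])
p,d=shot('top','gripT')
E
```

```text
2.9 [ 0.48582682 -0.00726361  0.3691319 ] [-1.36673831  2.00335316  3.9632301 ] 0.031186915959637677 39.66527223587036
```

View pics/grip.png

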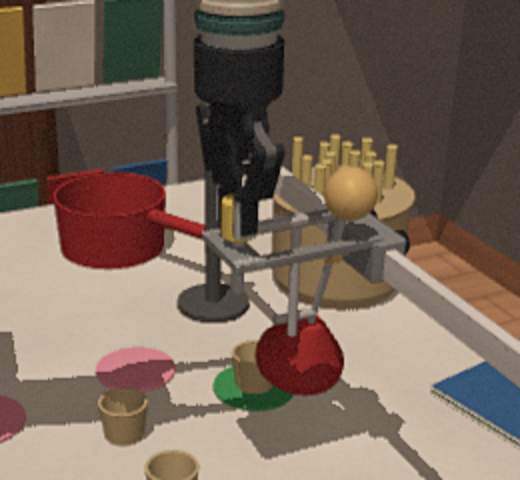

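View pics/gripT.png

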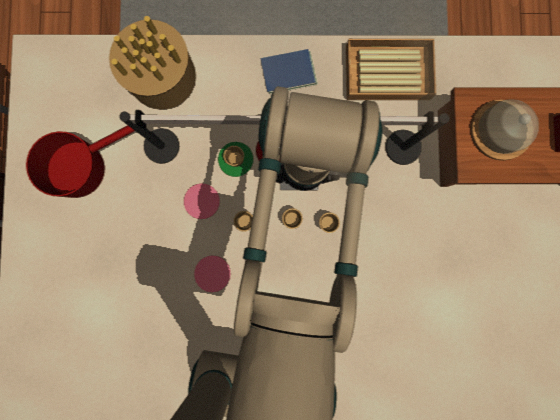

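Side view: the pads hold the knob (crop (230,218)), with ball (350,193) and shade (300,355) clear of the gripper. The top view is hidden by the arm, so the swing has to be tracked from the side. Lifting.

Request:
{"method": "servo_tool", "body": {
  "moves": [
    {"dp": [0, 0, -0.06], "delta_rot": [0, 0, 0], "fingers": 0},
    {"dp": [0, 0, -0.06], "delta_rot": [0, 0, 0], "fingers": 0},
    {"dp": [0, 0, -0.06], "delta_rot": [0, 0, 0], "fingers": 0},
    {"dp": [0, 0, -0.02], "delta_rot": [0, 0, 0], "fingers": 0}
  ]
}}

```text
clock: 3.35
position: [0.4864, -0.0074, 0.403]
ee_rot: [-0.002, 0.003, 1.0, 0.001]
contact_force: [12.0, 0.6, -43.8]
width: 0.0306
gripper_force: 47.3
```

```bash
cat > meas.py <<'E'
from h import *
from scipy.optimize import least_squares
PX=0.5868; SL=0.0056
def onplane(u,v,X0=PX):
    K,R,t=cal('side'); c=-R.T@t; d=R.T@np.linalg.inv(K)@[u,v,1]
    X0=PX+SL*(0-0.154); n=np.array([1,-SL,0]); s=(X0-n@c)/(n@d); return c+s*d
def big(m):
    n,l,st,ce=cv2.connectedComponentsWithStats(m); i=1+np.argmax(st[1:,4]); return l==i,st[i]
def lamp(p):
    hsv=cv2.cvtColor(p,cv2.COLOR_RGB2HSV); w=np.zeros((420,560),np.uint8)
    red=(cv2.inRange(hsv,(0,150,30),(6,255,255))|cv2.inRange(hsv,(174,150,30),(180,255,255)))
    w[190:300,265:450]=255
    m,st=big(cv2.morphologyEx(red&w,cv2.MORPH_CLOSE,np.ones((5,5))))
    v,u=np.nonzero(m); s=onplane(u.mean(),v.mean())
    br=cv2.inRange(hsv,(10,100,90),(20,255,255)); w[:]=0; w[120:200,300:430]=255
    mb,sb=big(cv2.morphologyEx(br&w,cv2.MORPH_OPEN,np.ones((5,5)))); h,_=cv2.findContours(mb.astype(np.uint8),0,1)
    (bu,bv),r=cv2.minEnclosingCircle(max(h,key=len)); b=onplane(bu,bv)
    return s,b,len(u),r
E
python3 - <<'E'
from meas import *
p=cv2.imread('pics/side0.png')[:,:,::-1]; s,b,n,r=lamp(p); print('start',s.round(4),b.round(4),n,r,np.arctan2(s[1]-b[1],b[2]-s[2]))
s=readout.get_state(); print(s['position'],s['contact_force'])
rec=[]
for i in range(24):
    t=readout.get_state()['clock']; p,d=imaging.get_image('side'); s,b,n,r=lamp(p); rec.append((t,*s,*b,n,r,readout.get_state()['position'][1]))
rec=np.array(rec); np.save('rec1.npy',rec); cv2.imwrite('pics/l1.png',p[:,:,::-1])
th=np.arctan2(rec[:,2]-rec[:,5],rec[:,6]-rec[:,3])
for r,a in zip(rec[::2],th[::2]): print(r[0].round(3),r[2:4].round(4),r[5:7].round(4),r[7],r[8].round(1),r[9].round(4),a.round(4))
s=readout.get_state(); print(s['position'],s['contact_force'],s['clock'])
E
```

```text
start [0.5861 0.0378 0.1107] [ 0.5856 -0.068   0.342 ] 1246 22.561126708984375 0.42890386718327317
[ 0.48639327 -0.0074484   0.40301327] [ 12.00772632   0.60644494 -43.77680686]
3.35 [0.0133 0.1077] [-0.0272  0.3331] 1340.0 13.9 -0.0075 0.1775
3.45 [-0.0057  0.1085] [-0.0189  0.3333] 1369.0 15.1 -0.0075 0.0587
3.55 [-0.0255  0.1108] [-0.0104  0.3336] 1354.0 14.0 -0.0075 -0.0677
3.65 [-0.0425  0.1154] [-0.1877  0.3388] 1362.0 24.2 -0.0075 0.5765
3.75 [-0.0547  0.1198] [-0.1915  0.3396] 1353.0 22.7 -0.0075 0.5567
3.85 [-0.0609  0.1225] [-0.1879  0.338 ] 1337.0 24.7 -0.0075 0.5324
3.95 [-0.0606  0.1223] [-0.1941  0.333 ] 1340.0 22.4 -0.0075 0.5648
4.05 [-0.0541  0.1194] [0.0043 0.3313] 1356.0 13.7 -0.0075 -0.2687
4.15 [-0.0412  0.1152] [-0.0029  0.3335] 1361.0 13.9 -0.0075 -0.1735
4.25 [-0.0237  0.1104] [-0.0106  0.3347] 1369.0 14.1 -0.0075 -0.0584
4.35 [-0.0047  0.1082] [-0.0185  0.3321] 1373.0 14.9 -0.0075 0.0615
4.45 [0.0139 0.1079] [-0.1899  0.3345] 1336.0 22.1 -0.0075 0.7324
[ 0.48634648 -0.00747579  0.40261333] [  9.57268252   1.6179452  -27.74640414] 4.55
```

Request:
{"method": "servo_tool", "body": {
  "moves": [
    {"dp": [0, 0, 0.015], "delta_rot": [0, 0, 0], "fingers": 0}
  ]
}}

```text
clock: 4.65
position: [0.4861, -0.0075, 0.4021]
ee_rot: [-0.002, 0.003, 1.0, 0.001]
contact_force: [3.6, 1.8, -5.7]
width: 0.0304
gripper_force: 50.8
```

```bash
python3 - <<'E'
from meas import *
rec=list(np.load('rec1.npy'))
for i in range(10):
    t=readout.get_state()['clock']; p,d=imaging.get_image('side'); s,b,n,r=lamp(p); rec.append((t,*s,*b,n,r,readout.get_state()['position'][1]))
rec=np.array(rec); np.save('rec1.npy',rec)
s=readout.get_state(); print(s['position'],s['contact_force'],s['clock'])
t,y,z=rec[:,0],rec[:,2],rec[:,3]; t0=3.35
# nonlinear-corrected: angle from centroid, unknown centre c, arm r
def th(c,r): return np.arcsin(np.clip((y-c)/r,-1,1))
def f(q):
    c,A,B,w=q; return c+.147*np.sin(A*np.cos(w*(t-t0))+B*np.sin(w*(t-t0)))-y
o=least_squares(f,[-.008,.17,-.3,4.05]); c,A,B,w=o.x
J=np.linalg.inv(o.jac.T@o.jac)*(o.fun**2).mean()
print(o.x,np.sqrt(np.diag(J)),'rms',np.sqrt((o.fun**2).mean()),'amp',np.hypot(A,B),'T',2*np.pi/w,'zmin',z.min())
E
```

```text
[ 0.48610261 -0.007498    0.4023474 ] [  6.25361027   0.52100583 -19.20937149] 5.15
[-0.01325477  0.17599706 -0.29133768  3.87124401] [8.21364031e-05 1.25149882e-03 9.72956252e-04 3.89048825e-03] rms 0.000468304887912209 amp 0.3403712816605386 T 1.6230403702550127 zmin 0.10773167079172652
```

The lamp is free: amplitude 0.34, period 1.62 s. Planning a 2 s open-loop move with a pendulum simulation.

```bash
cat > plan.py <<'E'
import numpy as np
from scipy.optimize import least_squares
L=9.81/3.90**2; h=.005
def sim(d,th,om):
    # piecewise-constant trolley velocity per 0.1 s row; velocity jumps act as impulses
    v0=0; mx=0
    for v in list(np.asarray(d)/.1)+[0]:
        om-=(v-v0)*np.cos(th)/L; v0=v
        if v is 0: break
        for _ in range(20):
            om-=h/2*9.81/L*np.sin(th); th+=h*om; om-=h/2*9.81/L*np.sin(th); mx=max(mx,abs(th))
    return th,om,mx
def end(d,th,om):
    return sim(list(d)+[0],th,om)  # incl. one rest row
def plan(X,th,om,N,q=.001):
    f=lambda d:(lambda e:np.r_[300*e[0],75*e[1],3000*(d.sum()-X),20*np.diff(np.r_[0,d,0])])(end(d,th,om))
    d=least_squares(f,np.full(N,X/N)).x
    return d
E
python3 - <<'E'
from plan import *
c,A,B,w=-.01325,.17600,-.29134,3.8712
t=5.15-3.35; th=A*np.cos(w*t)+B*np.sin(w*t); om=w*(B*np.cos(w*t)-A*np.sin(w*t))
print('state',th,om)
for N in(15,18,20,24):
    d=plan(.1623,th,om,N); u=np.round(d/.2,2); r=d[:];
    # sequential rounding to 0.005 units
    cum=np.round(np.cumsum(d)/.2/.005)*.005; u=np.diff(np.r_[0,cum]).round(3)
    print(N,u.tolist(),'sum',u.sum()*.2,'x range',(np.cumsum(u)*.2).min(),(np.cumsum(u)*.2).max(),'end',end(d,th,om),'rounded',end(u*.2,th,om))
E
```

```text
state -0.048016675119033264 -1.3044817886547313
15 [-0.005, -0.02, -0.045, -0.065, -0.07, -0.055, -0.035, 0.02, 0.075, 0.13, 0.18, 0.21, 0.21, 0.175, 0.105] sum 0.16199999999999998 x range -0.05900000000000001 0.16199999999999998 end (np.float64(9.066681446220494e-06), np.float64(-5.530234916911646e-05), np.float64(0.3117156055658782)) rounded (np.float64(0.0005217968107998235), np.float64(-0.002578152436373774), np.float64(0.31165052691955586))
18 [-0.04, -0.07, -0.09, -0.09, -0.075, -0.045, -0.005, 0.045, 0.09, 0.135, 0.165, 0.18, 0.175, 0.155, 0.125, 0.09, 0.05, 0.015] sum 0.16200000000000003 x range -0.08300000000000002 0.16200000000000003 end (np.float64(-9.701734578362404e-06), np.float64(-8.472838107514622e-06), np.float64(0.27968057330433377)) rounded (np.float64(0.0007782199334347769), np.float64(-0.001629307771446207), np.float64(0.27921070495408196))
20 [-0.035, -0.07, -0.085, -0.085, -0.075, -0.045, 0.0, 0.04, 0.095, 0.135, 0.16, 0.18, 0.175, 0.155, 0.125, 0.09, 0.05, 0.015, -0.005, -0.01] sum 0.16200000000000003 x range -0.07900000000000001 0.16500000000000004 end (np.float64(-8.32504310149196e-06), np.float64(2.059861307080783e-05), np.float64(0.2822188610374543)) rounded (np.float64(-1.6941701202925955e-06), np.float64(-0.0012104692017652111), np.float64(0.28195406267592243))
24 [-0.02, -0.04, -0.05, -0.045, -0.03, -0.01, 0.03, 0.065, 0.105, 0.14, 0.165, 0.175, 0.17, 0.15, 0.12, 0.085, 0.04, 0.005, -0.03, -0.045, -0.06, -0.05, -0.04, -0.02] sum 0.16200000000000003 x range -0.03900000000000001 0.211 end (np.float64(3.5177952001311812e-06), np.float64(2.9164562045183378e-05), np.float64(0.30704612629639133)) rounded (np.float64(0.00022015051484064945), np.float64(0.000547158948185714), np.float64(0.3064646091672365))plan.py:9: SyntaxWarning: "is" with 'int' literal. Did you mean "=="?
  if v is 0: break
```

Request:
{"method": "servo_tool", "body": {
  "moves": [
    {"dp": [0, -0.04, 0], "delta_rot": [0, 0, 0], "fingers": 0},
    {"dp": [0, -0.07, 0], "delta_rot": [0, 0, 0], "fingers": 0},
    {"dp": [0, -0.09, 0], "delta_rot": [0, 0, 0], "fingers": 0},
    {"dp": [0, -0.09, 0], "delta_rot": [0, 0, 0], "fingers": 0},
    {"dp": [0, -0.075, 0], "delta_rot": [0, 0, 0], "fingers": 0}
  ]
}}

```text
clock: 5.65
position: [0.4857, -0.0811, 0.4024]
ee_rot: [-0.001, 0.003, 1.0, 0.001]
contact_force: [6.8, 1.6, -19.2]
width: 0.0306
gripper_force: 49.6
```

Request:
{"method": "servo_tool", "body": {
  "moves": [
    {"dp": [0, -0.045, 0], "delta_rot": [0, 0, 0], "fingers": 0},
    {"dp": [0, -0.005, 0], "delta_rot": [0, 0, 0], "fingers": 0},
    {"dp": [0, 0.045, 0], "delta_rot": [0, 0, 0], "fingers": 0},
    {"dp": [0, 0.09, 0], "delta_rot": [0, 0, 0], "fingers": 0},
    {"dp": [0, 0.135, 0], "delta_rot": [0, 0, 0], "fingers": 0}
  ]
}}

```text
clock: 6.15
position: [0.4859, -0.0381, 0.4024]
ee_rot: [-0.002, 0.004, 1.0, -0.001]
contact_force: [6.9, -1.3, -19.2]
width: 0.0308
gripper_force: 49.6
```

Request:
{"method": "servo_tool", "body": {
  "moves": [
    {"dp": [0, 0.165, 0], "delta_rot": [0, 0, 0], "fingers": 0},
    {"dp": [0, 0.18, 0], "delta_rot": [0, 0, 0], "fingers": 0},
    {"dp": [0, 0.175, 0], "delta_rot": [0, 0, 0], "fingers": 0},
    {"dp": [0, 0.155, 0], "delta_rot": [0, 0, 0], "fingers": 0},
    {"dp": [0, 0.125, 0], "delta_rot": [0, 0, 0], "fingers": 0}
  ]
}}

```text
clock: 6.65
position: [0.4868, 0.1241, 0.4023]
ee_rot: [-0.001, 0.003, 1.0, -0.001]
contact_force: [6.1, -3.2, -18.0]
width: 0.0307
gripper_force: 49.7
```

Request:
{"method": "servo_tool", "body": {
  "moves": [
    {"dp": [0, 0.09, 0], "delta_rot": [0, 0, 0], "fingers": 0},
    {"dp": [0, 0.05, 0], "delta_rot": [0, 0, 0], "fingers": 0},
    {"dp": [0, 0.015, 0], "delta_rot": [0, 0, 0], "fingers": 0}
  ]
}}

```text
clock: 6.95
position: [0.487, 0.1546, 0.4024]
ee_rot: [-0.001, 0.003, 1.0, -0.001]
contact_force: [6.4, -1.9, -16.9]
width: 0.0302
gripper_force: 49.8
```

```bash
cat > obs.py <<'E'
from meas import *
import sys
n0=int(sys.argv[1]); rec=[]
for i in range(n0):
    t=readout.get_state()['clock']; p,d=imaging.get_image('side'); s,b,n,r=lamp(p); rec.append((t,s[1],s[2],n,readout.get_state()['position'][1]))
rec=np.array(rec); np.save('rec2.npy',rec); cv2.imwrite('pics/'+sys.argv[2]+'.png',p[:,:,::-1])
t,y=rec[:,0],rec[:,1]; te=readout.get_state()['clock']; w=3.90
M=np.c_[np.ones_like(t),.147*np.cos(w*(t-te)),.147*np.sin(w*(t-te))]; x,*_=np.linalg.lstsq(M,y,rcond=None)
s=readout.get_state(); print(s['position'],s['contact_force'],'t',te)
print('c',x[0],'th',x[1],'om',x[2]*w,'amp',np.hypot(*x[1:]),'rms',(M@x-y).std(),'n',rec[:,3].min(),rec[:,3].max(),'z',rec[:,2].min())
E
python3 obs.py 26 l2
```

```text
[0.48703123 0.15409479 0.40234104] [  5.95350566   1.60507092 -17.937774  ] t 8.25
c 0.1467825161658925 th -0.010791249537206412 om 0.10237754106073067 amp 0.02838217351764201 rms 0.0002154830004731942 n 1053.0 1068.0 z 0.11005418055575
```

```bash
python3 -W ignore - <<'E'
from plan import *
from meas import onplane,plane
import cv2
for N in(10,):
    d=plan(.0007,-.0108,.1024,N); cum=np.round(np.cumsum(d)/.2/.001)*.001; u=np.diff(np.r_[0,cum]).round(3)
    print(N,u.tolist(),u.sum()*.2,end(u*.2,-.0108,.1024))
p=cv2.imread('pics/l2.png'); hsv=cv2.cvtColor(p,cv2.COLOR_BGR2HSV); m=cv2.inRange(hsv,(45,100,40),(85,255,255)); w=np.zeros_like(m); w[225:280,270:350]=255; m&=w
m=cv2.morphologyEx(m,cv2.MORPH_OPEN,np.ones((2,2),np.uint8))
v,u=np.nonzero(m); h=cv2.convexHull(np.c_[u,v].astype(np.float32))[:,0]
# hull points as rays onto z=.006, circle fit radius .05
from scipy.optimize import least_squares
X=np.array([plane('side',a,b,.006)[:2] for a,b in h])
o=least_squares(lambda q:np.hypot(*(X-q).T)-.05,X.mean(0),loss='soft_l1',f_scale=.001); print('coaster side',o.x,np.abs(o.fun).max(),len(X), X.min(0),X.max(0))
E
```

```text
10 [-0.025, -0.022, -0.003, 0.019, 0.032, 0.032, 0.019, -0.002, -0.021, -0.025] 0.0008 (np.float64(-0.00019738595309852275), np.float64(0.0005049001004138688), np.float64(0.03084636218859411))
coaster side [0.58910087 0.14574581] 0.0024422769006706008 18 [0.54003382 0.09740343] [0.63863463 0.19261757]
```

```bash
python3 - <<'E'
import cv2
p=cv2.imread('pics/l2.png')[100:300,220:420]; cv2.imwrite('pics/l2c.png',cv2.resize(p,None,fx=3,fy=3,interpolation=2))
E
```

```text
(no output)
```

View pics/l2c.png

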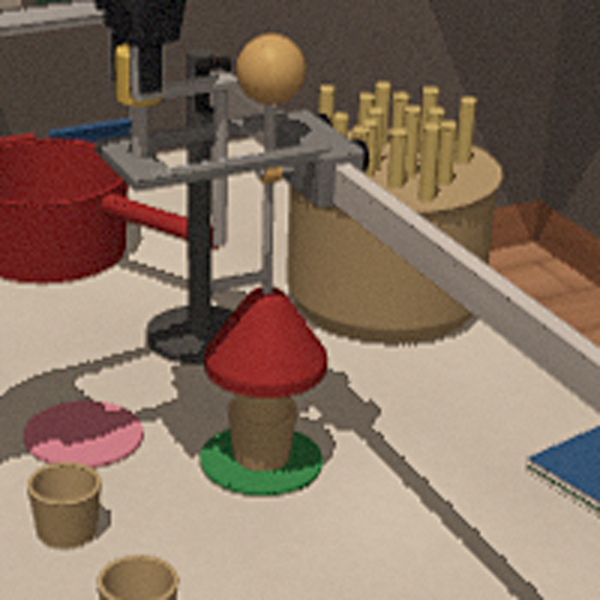

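The crop shows the lamp hanging almost plumb over the cup (shade (267,345), cup (263,435), coaster (262,460)). The side view puts the shade 1 mm from the coaster's centre. Damping the remaining swing.

Request:
{"method": "servo_tool", "body": {
  "moves": [
    {"dp": [0, -0.025, 0], "delta_rot": [0, 0, 0], "fingers": 0},
    {"dp": [0, -0.022, 0], "delta_rot": [0, 0, 0], "fingers": 0},
    {"dp": [0, -0.003, 0], "delta_rot": [0, 0, 0], "fingers": 0},
    {"dp": [0, 0.019, 0], "delta_rot": [0, 0, 0], "fingers": 0},
    {"dp": [0, 0.032, 0], "delta_rot": [0, 0, 0], "fingers": 0}
  ]
}}

```text
clock: 8.75
position: [0.487, 0.1531, 0.4024]
ee_rot: [-0.002, 0.004, 1.0, -0.002]
contact_force: [6.1, -1.3, -18.0]
width: 0.0305
gripper_force: 49.7
```

Request:
{"method": "servo_tool", "body": {
  "moves": [
    {"dp": [0, 0.032, 0], "delta_rot": [0, 0, 0], "fingers": 0},
    {"dp": [0, 0.019, 0], "delta_rot": [0, 0, 0], "fingers": 0},
    {"dp": [0, -0.003, 0], "delta_rot": [0, 0, 0], "fingers": 0},
    {"dp": [0, -0.022, 0], "delta_rot": [0, 0, 0], "fingers": 0},
    {"dp": [0, -0.026, 0], "delta_rot": [0, 0, 0], "fingers": 0}
  ]
}}

```text
clock: 9.25
position: [0.487, 0.1545, 0.4024]
ee_rot: [-0.001, 0.003, 1.0, -0.001]
contact_force: [5.4, 1.7, -18.2]
width: 0.0306
gripper_force: 49.7
```

Request:
{"method": "servo_tool", "body": {
  "moves": [
    {"dp": [0, 0, 0.005], "delta_rot": [0, 0, 0], "fingers": 0},
    {"dp": [0, 0, 0.005], "delta_rot": [0, 0, 0], "fingers": 0}
  ]
}}

```text
clock: 9.45
position: [0.4869, 0.1537, 0.4022]
ee_rot: [-0.0, 0.003, 1.0, -0.001]
contact_force: [3.7, -1.5, -10.1]
width: 0.0308
gripper_force: 50.5
```

```bash
python3 obs.py 28 l3
```

```text
[0.48683358 0.15416406 0.40222875] [  5.89584267  -1.92247366 -14.09425474] t 10.85
c 0.1466564080426823 th 0.0002066445816478711 om 0.0024576555963793686 amp 0.0006631846043475455 rms 0.00018247660149713988 n 1050.0 1062.0 z 0.11025422650835204
```

Swing is down to 0.0007 rad. Easing the lift load, then holding.

Request:
{"method": "servo_tool", "body": {
  "moves": [
    {"dp": [0, 0, 0.005], "delta_rot": [0, 0, 0], "fingers": 0},
    {"dp": [0, 0, 0.005], "delta_rot": [0, 0, 0], "fingers": 0},
    {"dp": [0, 0, 0.005], "delta_rot": [0, 0, 0], "fingers": 0},
    {"dp": [0, 0, 0], "delta_rot": [0, 0, 0], "fingers": 0},
    {"dp": [0, 0, 0], "delta_rot": [0, 0, 0], "fingers": 0}
  ]
}}

```text
clock: 11.35
position: [0.4866, 0.1547, 0.4016]
ee_rot: [0.001, 0.003, 1.0, 0.0]
contact_force: [2.0, -1.5, 2.2]
width: 0.0307
gripper_force: 51.7
```

```bash
python3 obs.py 24 l4
```

```text
[0.4866546  0.15468099 0.39989088] [ 4.07315806 -1.77976781  0.6185201 ] t 12.55
c 0.14736943157541488 th -0.0002999318890513044 om 0.005912017630171361 amp 0.0015452889307995255 rms 0.00018786696052111454 n 1052.0 1064.0 z 0.10996676308989417
```

The catch may have come down about a millimetre; pressing it back up against its stop before release.

Request:
{"method": "servo_tool", "body": {
  "moves": [
    {"dp": [0, 0, -0.005], "delta_rot": [0, 0, 0], "fingers": 0},
    {"dp": [0, 0, -0.007], "delta_rot": [0, 0, 0], "fingers": 0},
    {"dp": [0, 0, 0], "delta_rot": [0, 0, 0], "fingers": 0},
    {"dp": [0, 0, 0], "delta_rot": [0, 0, 0], "fingers": 0}
  ]
}}

```text
clock: 12.95
position: [0.4867, 0.1547, 0.402]
ee_rot: [-0.0, 0.003, 1.0, 0.0]
contact_force: [5.0, -1.0, -3.6]
width: 0.0306
gripper_force: 51.5
```

```bash
python3 obs.py 26 l5
```

```text
[0.48669952 0.15468456 0.40190489] [ 4.9992428  -0.59084141 -4.34810917] t 14.25
c 0.14734841244965546 th 0.0003275707931630497 om 0.005924660920112391 amp 0.0015540593899861994 rms 0.00017129124031764635 n 1052.0 1063.0 z 0.11000674918180786
```

Request:
{"method": "servo_tool", "body": {
  "moves": [
    {"dp": [0, 0, 0], "delta_rot": [0, 0, 0], "fingers": 0.42},
    {"dp": [0, 0, 0], "delta_rot": [0, 0, 0], "fingers": 0.6},
    {"dp": [0, 0, 0], "delta_rot": [0, 0, 0], "fingers": 0.75},
    {"dp": [0, 0, 0], "delta_rot": [0, 0, 0], "fingers": 0.75}
  ]
}}

```text
clock: 14.65
position: [0.4859, 0.1548, 0.4024]
ee_rot: [-0.0, 0.003, 1.0, 0.0]
contact_force: [1.4, 0.2, -0.4]
width: 0.0638
gripper_force: 0.0
```

```bash
python3 obs.py 10 l6
```

```text
[0.48649285 0.15465977 0.4022987 ] [-0.00210187 -0.39134754 -0.74734757] t 15.15
c 0.14740503028100177 th -0.0008843940478608798 om 0.0014277983008078375 amp 0.0009571748013397258 rms 0.0001567367777907244 n 1051.0 1059.0 z 0.110143373519895
```

Request:
{"method": "servo_tool", "body": {
  "moves": [
    {"dp": [0, 0, -0.1], "delta_rot": [0, 0, 0], "fingers": 0.75},
    {"dp": [0, 0, -0.15], "delta_rot": [0, 0, 0], "fingers": 0.75},
    {"dp": [0, 0, -0.15], "delta_rot": [0, 0, 0], "fingers": 0.75},
    {"dp": [0, 0, -0.1], "delta_rot": [0, 0, 0], "fingers": 0.75},
    {"dp": [0.15, 0, 0], "delta_rot": [0, 0, 0], "fingers": 0.75}
  ]
}}

```text
clock: 15.65
position: [0.4597, 0.1549, 0.504]
ee_rot: [0.003, 0.004, 1.0, 0.0]
contact_force: [-0.8, 0.2, -0.6]
width: 0.064
gripper_force: 0.0
```

Request:
{"method": "servo_tool", "body": {
  "moves": [
    {"dp": [0.2, 0, 0], "delta_rot": [0, 0, 0], "fingers": 0.75},
    {"dp": [0.2, 0, 0], "delta_rot": [0, 0, 0], "fingers": 0.75},
    {"dp": [0.2, 0, 0], "delta_rot": [0, 0, 0], "fingers": 0.75},
    {"dp": [0.15, 0, 0], "delta_rot": [0, 0, 0], "fingers": 0.75},
    {"dp": [0, 0, 0], "delta_rot": [0, 0, 0], "fingers": 0.75}
  ]
}}

```text
clock: 16.15
position: [0.3027, 0.1554, 0.5035]
ee_rot: [0.001, 0.002, 1.0, 0.001]
contact_force: [0.9, 0.4, 0.3]
width: 0.0642
gripper_force: 0.0
```

```bash
python3 obs.py 26 l7; python3 - <<'E'
from h import *
p,d=shot('top','topE'); q,_=shot('side')
C=cloud('top',d); hsv=cv2.cvtColor(p,cv2.COLOR_RGB2HSV); m=(cv2.inRange(hsv,(20,120,80),(32,255,255))>0)&(C[...,2]>.3); X=C[m]
print('knob',len(X),X[:,2].max() if len(X) else 0,X[X[:,2]>X[:,2].max()-.006].mean(0) if len(X) else 0)
cv2.imwrite('pics/E.png',np.hstack([cv2.resize(p[80:240,150:350],None,fx=2,fy=2),cv2.resize(q[110:270,220:420],None,fx=2,fy=2)])[:,:,::-1])
E
```

```text
[0.30649137 0.15569894 0.50232511] [ 0.3444574  -0.75407064  0.37430207] t 17.45
c 0.14680268412948622 th 0.0005132608988328824 om 0.004542751931979674 amp 0.0012728766100347808 rms 0.00013795468539940526 n 1046.0 1054.0 z 0.11038702001945688
knob 247 1.0883405792195087 [0.36934546 0.0403367  1.08834058]
```

View pics/E.png

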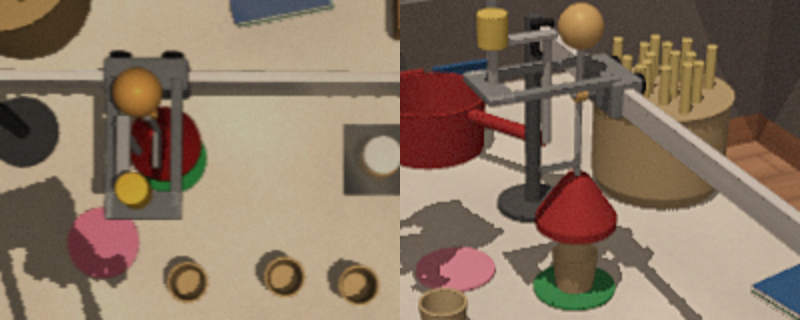

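The picture shows the catch up (knob raised on its post, side crop (492,30)), the lamp plumb over the cup, and the cups and tin where they were. One last numeric check, and I hand in only if it passes.

```bash
python3 - <<'E'
from h import *
p,d=shot('top'); C=cloud('top',d); hsv=cv2.cvtColor(p,cv2.COLOR_RGB2HSV)
m=(cv2.inRange(hsv,(20,120,80),(32,255,255))>0)&(C[...,2]>.3)&(C[...,2]<.4)&(d>0); m[:,:190]=0; m[:160]=0; m[195:]=0
X=C[m]; k=np.median(X[X[:,2]>.34],0); print('knob',len(X),k)
if abs(k[1]-.1548)<.005 and k[2]>.352: print(manip.sign_off())
E
```

```text
knob 240 [0.4871099  0.15276524 0.35884894]
the job is handed in; nothing more can be done
None
```

The job is handed in: the catch is fully up, the lamp hangs over the cup on the green coaster, within about 2 mm of its centre, with a swing of about 0.001 rad, and the gripper is open and clear.

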